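# Level the portion scale with its slotted foot screws

## Task

The dough scale is not level: the bubbles of its two tube levels are off-centre. Take the flat driver from its block, seat the blade in the slot of each of the scale's two foot screws in turn and turn them until each bubble sits wholly between the two black lines of its level, then stand the driver back in its block; turn the screws with the driver only, not the fingers, and leave the other things on the table where they are.

Things in the scene. Friction and masses are not known exactly. Their poses are not given: they have to be found in the camera images.
- scale: The dough scale, fixed: white box with steel deck, 210 x 210 mm, deck 46 mm above the table, round pan (116 mm wide, top at 58 mm). Origin: middle of the underside. Fixed foot at its (-x, -y) corner, screw A at (85, -85) mm, screw B at (-85, 85) mm, two tube levels near (+x, +y), each with a bubble between two black lines. z up.
- screw_a (a point): Centre of the top face of foot screw A's head (31 mm wide, top 55 mm above the table, 9 mm proud of the deck). Axes as the scale's, not the slot's. The slot runs right across it, 5.5 mm wide with a 1.5 mm bevel each side, 6 mm deep, at an unknown angle: see or feel for it. Clockwise from above moves the bubble of level A by 3.5 mm per rad along the scale's +x. Starts 1.7 to 2.9 rad short: needs clockwise.
- screw_b (a point): Centre of the top face of foot screw B's head: same size, height and slot as A, slot again at an unknown angle. Clockwise from above moves the bubble of level B by 3.5 mm per rad along the scale's +y. Starts 1.7 to 2.9 rad too far: needs anticlockwise. Both screws have 0.08 N m of friction, stay where left, keep their height as they turn and have stops 4.2 rad either side of level.
- vial_a (a point): Centre of level A's dial, on the deck near its +y edge: a grey tube level 72 mm long along the scale's x, 18 mm wide, top 57 mm above the table, with two black lines across it, 16 mm apart between their inner edges, either side of this centre. Axes as the scale's. Screw A drives it.
- vial_b (a point): Centre of level B's dial, on the deck near its +x edge: same as level A but lying along the scale's y. Axes as the scale's. Screw B drives it.
- bubble_a (a point): Centre of level A's bubble, a white bar 10 mm long that slides along the level as screw A turns. Level: wholly between the two black lines, so its centre within 3 mm of the level's centre.
- bubble_b (a point): Centre of level B's bubble, likewise, driven by screw B.
- driver_handle (a point): Centre of the flat driver's square wooden handle, 24 x 24 mm, 70 mm long, flats facing x and y. z points from blade to handle, x along the blade's width. Blade end 101 mm below. From the blade end up: blade 20 mm wide, 3 mm thick, 16 mm long; shank 12 mm wide; collar 38 mm wide at 60 to 66 mm; then handle. About 0.16 kg.
- driver_tip (a point): Middle of the blade's end, axes as the handle's. The driver starts upright in its block, its collar on the block's top, the blade's end 6 mm above the table.
- block_hole0 (a point): Centre of the mouth of the hole in the driver's fixed wooden block, 85 x 85 mm and 66 mm tall, left or right of the scale; the hole is round, 29 mm wide, straight through. z up.
- bowl: Bystander: white ceramic bowl, 120 mm wide, 50 mm tall; origin at the middle of its underside. Loose; leave it alone.
- scraper: Bystander: bench scraper, steel blade with a wooden grip, 120 mm wide, lying flat; origin at the middle of its underside. Loose; leave it alone.
- cross_driver: Bystander: another, thin screwdriver with a black round handle and 3 mm shank, 180 mm long, lying flat; it does not fit the foot screws; origin at the middle of its underside. Loose; leave it alone.
Mind the look-alikes: they are no part of the job. Leave any orange look-alike of the part that bears driver_handle alone.

How it is judged:
On the way, in this order (a step that is already met when the one before it is completed fails the run):
1. the flat driver is lifted out of its block (height (world z) of driver_tip above 0.07 m), for 0.1 s.
2. the blade is seated at least 3 mm deep in the slot of a foot screw (((horizontal distance between driver_tip and screw_a below 0.005 m and height (world z) of driver_tip below 0.052 m) or (horizontal distance between driver_tip and screw_b below 0.005 m and height (world z) of driver_tip below 0.052 m))), for 0.1 s.
3. both bubbles lie between their lines (distance between bubble_a and vial_a below 0.003 m and distance between bubble_b and vial_b below 0.003 m), for 0.2 s.
At the end, for the whole second after the job is handed in: Each bubble's centre is within 3 mm of its level's centre (wholly between its lines), and the driver stands upright (within 7 degrees) and still in the hole of its block, let go, its collar down on the block (blade end less than 12 mm above the table) (all of step 3 and horizontal distance between driver_handle and block_hole0 below 0.01 m and height (world z) of driver_tip below 0.012 m and angle between driver_handle's own z axis and vertical below 0.12 rad and linear speed of driver below 0.02 m/s); the robot touches nothing.
It fails at once if the fingers touch a foot screw (contact force between the fingers and foot_screw_a above 0.5 N or contact force between the fingers and foot_screw_b above 0.5 N).
It fails at once if another thing on the table is shifted by more than 30 mm (distance of any of bowl, scraper, cross_driver, weight, jar, brush, cup from where it was at the start of the episode above 0.03 m).
It also fails if it takes over 72 s, if anything falls off the work surface, if the arm or the gripper's body presses on something with over 40 N, if the wrist force passes 120 N, or if a joint passes its speed limit or range.

## Robot

A 7-joint arm with a two-finger parallel gripper is mounted at the origin on the work surface. World frame = base frame: x ahead of the robot, y to its left, z up, the work surface at z = 0. Lengths are in m, angles in rad, forces in N, time in s.
With the tool pointing down it reaches from about 0.4 to 0.9 m from the base axis. Payload 5.6 kg.
Tool frame: the origin (TCP) lies at the very end of the fingers, on their centre line; the grasp point (between the pads) lies 19 mm behind it; z points along the fingers, y is the direction in which the jaws open and shut (so a half turn about z gives the same grasp; the last joint's range is limited). The gripper opens to 92 mm and grips with 3 to 60 N. Pads are 20 mm wide; open, the fingers measure 128 mm over their backs; the gripper's body (75 mm by 189 mm) begins 69 mm behind the grasp point.
Start: joints at [-1.325, 0.468, -0.012, 1.603, 0.006, 1.071, -0.056], TCP at [0.185, 0.623, 0.215] pointing down, gripper open.
Joint ranges: [-2.53, 2.53], [-0.31, 2.02], [-1.57, 1.55], [0.28, 2.44], [-1.29, 4.43], [0.15, 1.84], [-2.92, 2.92]. Speed limits (rad/s): [2.57, 2.57, 3.14, 3.14, 3.14, 3.14, 3.14].

## Interface

Orientations are given as a unit quaternion [x, y, z, w].
In Python, from bench import telemetry, get_image, order gives the robot as it stands. The module is installed in compiled form; this text tells all that it offers.
- The arm moves only by the tool send_rows, never from a script. Its argument "increments" is a list of rows, each a list of 5 numbers: the opening, from 0 (shut) to 1 (fully open), then the shift along the tool's x, y, z in m, then the turn about the tool's z in degrees. In form: [[jaw, dx, dy, dz, twist], ...]. A call has 1 to 8 rows; each row shifts and turns the commanded pose from where the row before left it, along the tool's axes as they then stand; what a row does not reach is not made up. A row lasts 1/10 s, in which the tool goes at most 50 mm and 8.59 degrees, less where a joint would pass 70% of its speed; a pose out of reach is approached as far as the arm can. A call is refused whole if a number of a shift passes 0.05 or a number of a turn 8.59, either way. A call with a gripper value outside its range is refused whole. The fingers move at their own pace and stop on an object; "force" is the grip in N (left out, the last holds). Time passes only in rows, so rows that do not move let the fingers close. It gives the time, the measured TCP pose, the force and the opening at its end, in the units of the state.
- telemetry.sense(): the state, without advancing time (a new reading comes with each control period).
- get_image(name): name is "scene" or "top"; returns a dict with "img" (420x560x3 uint8, red, green, blue), "depth" (420x560 float32, m along the optical axis (not along the pixel's ray), 0 where there is no reading), "fx", "fy", "cx", "cy" (pixels), "extrinsics" (4x4, takes a point from camera to world coordinates). Camera axes: x right, y down, z forward; pixel columns grow to the right and rows downward; lengths in m; the calibration is good to about 2 mm. A picture is of the moment at which its call begins.
- order.close_job(): hands the job in, once; it reports no verdict.
The state is a dict: "clock": time; "qpos": joint angles; "dq": joint speeds; "joint_torque": joint torques, N m; "ee_pos": TCP position; "ee_rot": TCP orientation; "ft_force": force on the tool from outside, world axes, zero at the start; "ft_torque": the same for the moment, N m; "finger_gap": opening from 0.0 (shut) to 1.0 (fully open).
Only numpy, scipy, OpenCV 4.12 (cv2) and the standard library are available. Lean on these libraries where they do the work, as an engineer would, in place of code of your own. Each camera call takes 0.05 s, during which the arm holds its last target. There are 200 camera calls.

## Working session

There is one attempt and no reset: what is moved stays moved. The work goes in short steps, Python scripts to look and compute and a tool call to move; the robot and the scene stay as the last step left them, time stands still between calls to the robot, and variables do not carry over. Pictures are saved under pics/ and viewed, about 8 in all and at most 12, crops included, and the job is handed in when it is done.

Besides the shell and the picture viewer there is one more tool, called after "Request:" as name([rows], argument=value, ...), one row to a line, values as JSON. send_rows: Moves the arm, as the interface text tells. Its arguments: {"type":"object","properties":{"increments":{"type":"array","items":{"type":"array","items":{"type":"number"}}},"force":{"type":"number"}},"required":["increments"]}

```bash
mkdir -p pics
cat > h.py <<'E'
import numpy as np,cv2
from bench import telemetry,get_image,order
def shot(n):
    d=get_image(n); d['bgr']=cv2.cvtColor(d['img'],cv2.COLOR_RGB2BGR); np.savez('/tmp/%s.npz'%n,**d); return d
def load(n): return dict(np.load('/tmp/%s.npz'%n))
def ray(d,u,v,z):
    E=d['extrinsics']; r=E[:3,:3]@np.array([(u-d['cx'])/d['fx'],(v-d['cy'])/d['fy'],1]); o=E[:3,3]
    return o+r*(z-o[2])/r[2]
def proj(d,p):
    E=d['extrinsics']; c=E[:3,:3].T@(np.array(p)-E[:3,3]); return d['fx']*c[0]/c[2]+d['cx'],d['fy']*c[1]/c[2]+d['cy']
def pt(d,u,v):
    z=float(d['depth'][int(v),int(u)]); E=d['extrinsics']
    return E[:3,:3]@np.array([(u-d['cx'])/d['fx']*z,(v-d['cy'])/d['fy']*z,z])+E[:3,3]
E
python3 - <<'E'
from h import *
np.set_printoptions(precision=4,suppress=True)
a=shot('top');b=shot('scene')
cv2.imwrite('pics/top.png',cv2.resize(a['bgr'],(800,600),interpolation=cv2.INTER_CUBIC));cv2.imwrite('pics/scene.png',b['bgr'])
for d in(a,b):print(d['fx'],d['cx'],d['cy'],d['extrinsics'])
print(telemetry.sense())
E
```

```text
543.4613915949154 281.9157373943749 206.0673904673916 [[ 0.0273 -0.9902  0.137   0.3269]
 [-0.9996 -0.0273  0.0015  0.043 ]
 [ 0.0023 -0.137  -0.9906  1.3277]
 [ 0.      0.      0.      1.    ]]
415.2353399783322 277.4467858958444 205.3487393172994 [[-0.5671  0.6853 -0.4569  1.035 ]
 [ 0.8236  0.4764 -0.3078  0.3588]
 [ 0.0067 -0.5509 -0.8345  1.0297]
 [ 0.      0.      0.      1.    ]]
{'clock': 0.1, 'qpos': array([-1.325 ,  0.4683, -0.0116,  1.6035,  0.006 ,  1.0715, -0.0563]), 'dq': array([ 0.0017, -0.0013, -0.0006,  0.0011, -0.0001, -0.0014,  0.0003]), 'joint_torque': array([  0.001 , -52.1641,  -0.0125, -24.4362,  -0.0568,   0.0141,
         0.0001]), 'ee_pos': array([0.185 , 0.6225, 0.2137]), 'ee_rot': array([ 0.1439,  0.9896, -0.0008, -0.0001]), 'ft_force': array([ 0.2465,  0.0717, -0.5034]), 'ft_torque': array([ 0.0062,  0.0459, -0.0201]), 'finger_gap': 1.00335302184437}
```

View pics/top.png

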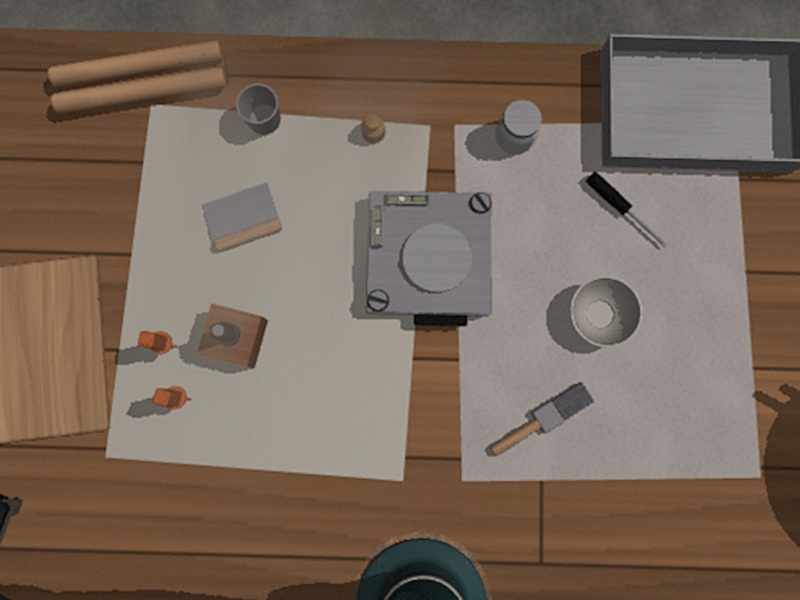

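View pics/scene.png

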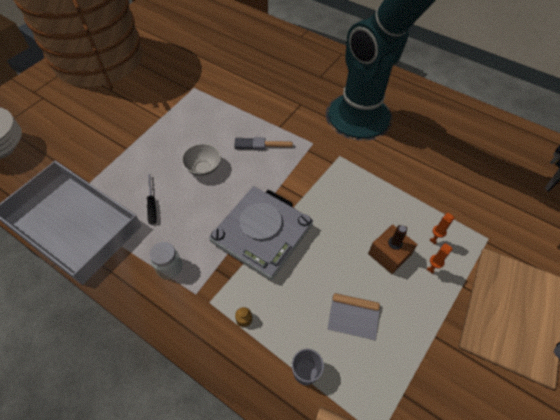

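The scale is at top (430,255) in the 800-px picture. Level A is at (377,227), level B at (407,199), screw A at (480,203) and screw B at (377,300).

Driver candidates:
- The upright tool in the wooden block at top (222,330), scene (398,240). This matches the description.
- Two orange look-alikes at (155,342) and (172,398).
- The black cross driver at (610,193).
- The brush at (540,420).

I choose the one in the block and will check it in a close crop.

Run:
```python
from h import *
np.set_printoptions(precision=4,suppress=True)
a=load('top');b=load('scene')
c1=cv2.resize(a['bgr'][125:230,245:355],None,fx=5,fy=5,interpolation=cv2.INTER_CUBIC)[:, :]
c2=cv2.resize(a['bgr'][205:265,130:195],(240,222),interpolation=cv2.INTER_CUBIC)
c3=cv2.resize(b['bgr'][215:280,365:435],(240,223),interpolation=cv2.INTER_CUBIC)
o=np.zeros((525,790,3),np.uint8);o[:,:550]=c1;o[:222,550:]=c2;o[230:453,550:]=c3
cv2.imwrite('pics/crop.png',o)
# top view height map clusters
E=a['extrinsics'];v,u=np.mgrid[:420,:560];z=a['depth']
P=np.stack([(u-a['cx'])/a['fx']*z,(v-a['cy'])/a['fy']*z,z],-1)@E[:3,:3].T+E[:3,3]
def blob(m,name):
    p=P[m];r=cv2.minAreaRect(p[:,:2].astype(np.float32)*1000);print(name,len(p),p.mean(0),r)
box=lambda u0,u1,v0,v1:(u>=u0)&(u<u1)&(v>=v0)&(v<v1)
H=P[...,2]
blob(box(250,350,125,225)&(H>.042)&(H<.064),'deck')
blob(box(275,335,150,210)&(H>.0555)&(H<.064),'pan')
blob(box(130,195,205,265)&(H>.055)&(H<.075),'block')
blob(box(130,195,205,265)&(H>.12),'handle')
print(np.round(H[222:245:3,140:190:3],3))
```

```text
deck 6927 [0.5755 0.0041 0.0501] ((572.3991088867188, 3.7758712768554688), (218.64801025390625, 207.9243621826172), 0.6707542538642883)
pan 1491 [ 0.5656 -0.0087  0.0587] ((565.9280395507812, -8.225311279296875), (113.54237365722656, 114.27664184570312), 45.72845458984375)
block 1154 [0.4264 0.3247 0.0665] ((427.34625244140625, 327.14892578125), (86.32276916503906, 85.0322265625), 77.18753051757812)
handle 157 [0.4151 0.2926 0.2763] ((386.057861328125, 189.36419677734375), (314.3712158203125, 29.108993530273438), 73.27828979492188)
[[-0.003  1.328  0.067  0.063  0.067  0.066  0.066  0.064  0.063  0.066
   0.065  0.067  0.067  0.065  0.063 -0.003  0.003]
 [ 0.     0.     0.065  0.068  0.068  0.067  0.069  0.066  0.073  0.066
   0.064  0.067  0.066  0.069  0.06   0.019  0.004]
 [-0.     0.063  0.064  0.142  0.144  0.147  0.131  0.088  0.075  0.064
   0.067  0.065  0.065  0.069  0.05   0.01  -0.003]
 [ 0.001  0.065  0.062  0.142  0.145  0.143  0.134  0.105  0.077  0.069
   0.065  0.065  0.07   0.065  0.038  0.001  0.005]
 [ 0.004  0.063  0.067  0.143  0.142  0.143  0.141  0.118  0.077  0.071
   0.069  0.068  0.069  0.061  0.027  0.004 -0.003]
 [ 0.068  0.068  0.066  0.136  0.139  0.125  0.114  0.101  0.08   0.067
   0.063  0.067  0.063  0.054  0.022  0.002  0.   ]
 [ 0.064  0.068  0.066  0.067  0.069  0.076  0.073  0.069  0.074  0.068
   0.067  0.062  0.066  0.044  0.006  0.001  0.006]
 [ 0.071  0.066  0.064  0.07   0.067  0.066  0.067  0.062  0.068  0.07
   0.066  0.062  0.071  0.034 -0.001 -0.003 -0.003]]
```

View pics/crop.png

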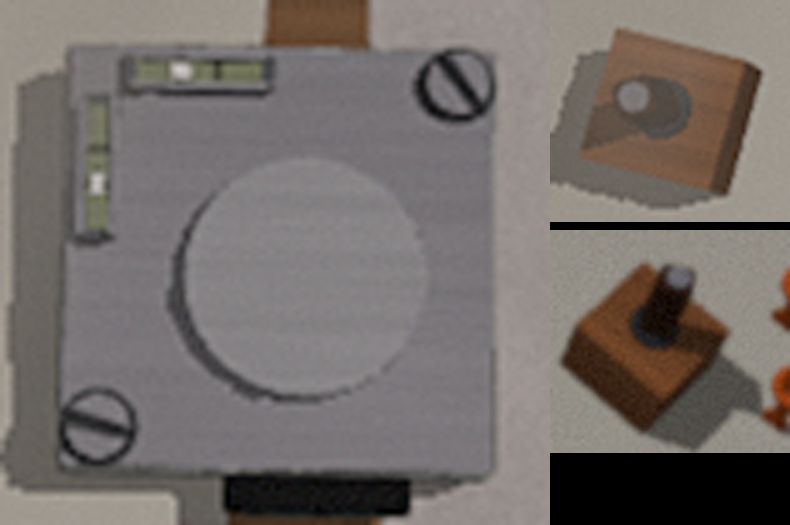

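The crop shows a dark handle with a grey cap, collar down in the brown block, as described; the orange ones are decoys. Screw A's slot runs "\" and screw B's is nearly horizontal with a slight tilt. Both bubbles are off-centre. Next I'll measure all of these.

```bash
cat > meas.py <<'E'
from h import *
np.set_printoptions(precision=4,suppress=True)
def cloud(d):
    E=d['extrinsics'];v,u=np.mgrid[:420,:560];z=d['depth']
    return np.stack([(u-d['cx'])/d['fx']*z,(v-d['cy'])/d['fy']*z,z],-1)@E[:3,:3].T+E[:3,3]
def ortho(d,c,half,z,s=.00025):
    g=np.arange(-half,half,s); X,Y=np.meshgrid(g+c[0],g+c[1],indexing='ij')
    E=d['extrinsics'];q=(np.stack([X,Y,np.full_like(X,z)],-1)-E[:3,3])@E[:3,:3]
    mu=(d['fx']*q[...,0]/q[...,2]+d['cx']).astype(np.float32);mv=(d['fy']*q[...,1]/q[...,2]+d['cy']).astype(np.float32)
    return cv2.remap(d['img'],mu,mv,cv2.INTER_CUBIC),X,Y
E
python3 - <<'E'
from meas import *
for n in('top','scene'):
    d=load(n);P=cloud(d);H=P[...,2]
    near=(abs(P[...,0]-.42)<.06)&(abs(P[...,1]-.33)<.06)
    for lo,hi in((.136,.15),(.085,.134)):
        p=P[near&(H>lo)&(H<hi)];print(n,lo,len(p),p.mean(0),cv2.minAreaRect(p[:,:2].astype(np.float32)*1000))
    p=P[near&(H>.06)&(H<.069)];print('block',cv2.minAreaRect(p[:,:2].astype(np.float32)*1000))
    np.save('/tmp/h_%s.npy'%n,P[near&(H>.08)&(H<.134)])
t=[]
for n in('top','scene'):
    d=load(n)
    I,X,Y=ortho(d,(.575,.004),.13,.055,.0005)
    t.append(cv2.cvtColor(I[::-1,::-1],cv2.COLOR_RGB2BGR))
    print(n,I.shape)
cv2.imwrite('pics/ortho.png',cv2.resize(np.hstack(t),(800,400),interpolation=cv2.INTER_AREA))
# handle side points rectangle, both
p=np.vstack([np.load('/tmp/h_%s.npy'%n) for n in('top','scene')])[:,:2]*1000
for th in range(0,90,10):
    c,s=np.cos(np.radians(th)),np.sin(np.radians(th));q=p@np.array([[c,-s],[s,c]])
    lo,hi=np.percentile(q,[5,95],axis=0);print(th,hi-lo,(np.array([[c,-s],[s,c]])@((lo+hi)/2)))
E
```

```text
top 0.136 113 [0.4271 0.3259 0.1425] ((427.4848327636719, 326.2918701171875), (24.0058536529541, 25.03391456604004), 16.766820907592773)
top 0.085 67 [0.4241 0.319  0.11  ] ((424.45208740234375, 319.48419189453125), (13.413416862487793, 29.31260871887207), 67.35932922363281)
block ((427.2574768066406, 327.2920837402344), (86.20265197753906, 85.07361602783203), 76.97782135009766)
scene 0.136 82 [0.4325 0.3237 0.142 ] ((430.72760009765625, 323.6149597167969), (24.615005493164062, 23.021724700927734), 20.254985809326172)
scene 0.085 117 [0.4394 0.3246 0.1096] ((437.6924133300781, 322.49456787109375), (28.82054901123047, 15.515992164611816), 73.67581176757812)
block ((430.4660949707031, 323.51910400390625), (85.87762451171875, 88.11780548095703), 76.92190551757812)
top (520, 520, 3)
scene (520, 520, 3)
0 [28.0766 23.0549] [429.3176 324.242 ]
10 [26.907  21.6991] [429.2844 323.3436]
20 [25.6291 21.4305] [429.8788 322.8457]
30 [26.0763 21.2977] [430.829 322.576]
40 [26.5332 23.1914] [431.135  323.1179]
50 [27.2184 25.6067] [431.1355 323.9286]
60 [26.9955 27.2209] [430.6587 324.3675]
70 [26.4212 28.2036] [430.1802 324.6593]
80 [24.708  28.3751] [429.6479 324.7361]
```

View pics/ortho.png

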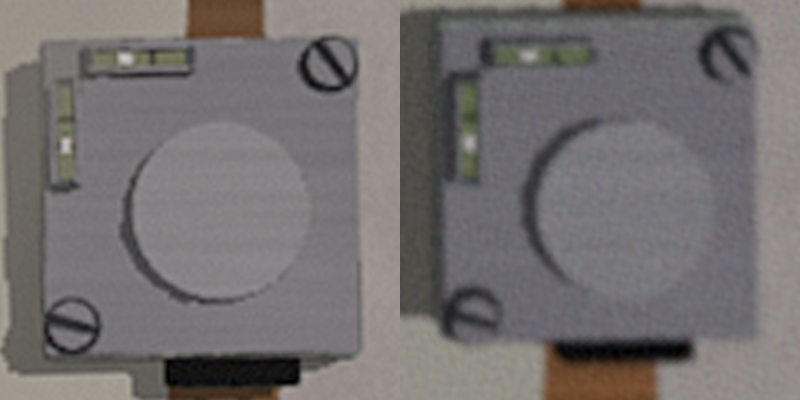

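```bash
cat > scr.py <<'E'
from meas import *
def run(names=('top','scene'),out=None):
    t=[]
    for n in names:
        d=load(n)
        for nm,c in(('A',(.665,-.081)),('B',(.492,.090))):
            s=.00025;I,X,Y=ortho(d,c,.03,.055,s);g=cv2.GaussianBlur(cv2.cvtColor(I,cv2.COLOR_RGB2GRAY),(0,0),2)
            cc=cv2.HoughCircles(g,cv2.HOUGH_GRADIENT,1,100,param1=40,param2=8,minRadius=56,maxRadius=70)
            x=cc[0,0];ctr=np.array([c[0]-.03+x[1]*s,c[1]-.03+x[0]*s])
            r=np.hypot(X-ctr[0],Y-ctr[1]);inn=r<.0115
            w=np.clip(np.percentile(g[inn],50)-8-g.astype(float),0,None)*inn
            px=np.stack([X-ctr[0],Y-ctr[1]],-1);m=(px*w[...,None]).sum((0,1))/w.sum();q=px-m
            C=np.einsum('ijk,ijl,ij->kl',q,q,w)/w.sum();e,V=np.linalg.eigh(C)
            print(n,nm,'centre',ctr,'r',x[2]*s,'slotmid',ctr+m,'ang',np.degrees(np.arctan2(V[1,1],V[0,1]))%180,'sd',np.sqrt(e))
            t.append(cv2.cvtColor(I,cv2.COLOR_RGB2BGR));cv2.circle(t[-1],(int(x[0]),int(x[1])),int(x[2]),(0,0,255),1)
        hs=cv2.cvtColor(d['img'],cv2.COLOR_RGB2HSV)
        for nm,c in(('lvA',(.621,.091)),('lvB',(.664,.056))):
            s=.00025;I,X,Y=ortho(d,c,.045,.057,s);hs=cv2.cvtColor(I,cv2.COLOR_RGB2HSV)
            ax=X if nm=='lvA' else Y;ot=Y-c[1] if nm=='lvA' else X-c[0]
            green=(hs[...,1]>55)&(hs[...,0]>20)&(hs[...,0]<50);wh=(hs[...,2]>165)&(hs[...,1]<60)&(abs(ot)<.012)
            if green.any() and wh.any():
                gx=ax[green];print(n,nm,'green span',gx.min(),gx.max(),'mid',(gx.min()+gx.max())/2,'bubble',ax[wh].mean(),'off',ax[wh].mean()-(gx.min()+gx.max())/2,wh.sum()*s*s*1e6)
    if out:cv2.imwrite(out,np.hstack(t)[:, :800*2])
if __name__=='__main__':run(out='pics/scr.png')
E
python3 scr.py
```

```text
top A centre [ 0.6636 -0.0809] r 0.0147750005 slotmid [ 0.6648 -0.0818] ang 37.138626875472625 sd [0.0018 0.0065]
top B centre [0.4929 0.0866] r 0.014925001 slotmid [0.4936 0.0865] ang 75.46850017343965 sd [0.0018 0.0065]
top lvA green span 0.589 0.6657500000000001 mid 0.627375 bubble 0.6097930879712747 off -0.017581912028725277 34.81250000000001
top lvB green span 0.014000000000000005 0.09250000000000008 mid 0.05325000000000005 bubble 0.05205197657393854 off -0.001198023426061505 42.6875Traceback (most recent call last):
  File "scr.py", line 24, in <module>
    if __name__=='__main__':run(out='pics/scr.png')
                            ~~~^^^^^^^^^^^^^^^^^^^^
  File "scr.py", line 9, in run
    x=cc[0,0];ctr=np.array([c[0]-.03+x[1]*s,c[1]-.03+x[0]*s])
      ~~^^^^^
TypeError: 'NoneType' object is not subscriptable
```

Run:
```python
import cv2
i=cv2.imread('pics/scr.png');print(i.shape);cv2.imwrite('pics/scr2.png',cv2.resize(i,(800,200)))
```

```text
[ WARN:0@0.016] global loadsave.cpp:275 findDecoder imread_('pics/scr.png'): can't open/read file: check file path/integrity
Traceback (most recent call last):
AttributeError: 'NoneType' object has no attribute 'shape'
```

Request:
send_rows([
  [1, -0.032, -0.0215, 0, 0],
  [1, -0.032, -0.0215, 0, 0],
  [1, -0.032, -0.0215, 0, 0],
  [1, -0.032, -0.0215, 0, 0],
  [1, -0.032, -0.0215, 0, 0],
  [1, -0.032, -0.0215, 0, 0],
  [1, -0.032, -0.0215, 0, 0],
  [1, -0.032, -0.0215, 0, 0],
])

```text
clock: 0.9
ee_pos: [0.3822, 0.3837, 0.2144]
ee_rot: [0.144, 0.99, -0.0, -0.0]
ft_force: [1.2, -0.5, 0.2]
finger_gap: 1.0
```

Request:
send_rows([
  [1, -0.032, -0.0215, 0, 0],
  [1, -0.031, -0.0222, 0, 0],
  [1, 0, 0, 0, 7.5],
  [1, 0, 0, 0, 7.5],
  [1, 0, 0, 0, 7.5],
  [1, 0, 0, 0, 7.5],
  [1, 0, 0, 0, 7.5],
  [1, 0, 0, 0, 7.5],
])

```text
clock: 1.7
ee_pos: [0.4292, 0.3253, 0.2142]
ee_rot: [0.514, 0.858, -0.0, -0.0]
ft_force: [0.3, -0.6, -0.3]
finger_gap: 1.0
```

Request:
send_rows([
  [1, 0, 0, 0, 8],
  [1, 0, 0, 0, 0],
  [1, 0, 0, 0, 0],
])

```text
clock: 2.0
ee_pos: [0.4292, 0.3254, 0.2144]
ee_rot: [0.569, 0.822, -0.0, -0.0]
ft_force: [-0.4, 0.5, 0.2]
finger_gap: 1.002
```

```bash
cat > st.py <<'E'
from h import *
from scipy.spatial.transform import Rotation as R
np.set_printoptions(precision=4,suppress=True)
def st():
    s=telemetry.sense();M=R.from_quat(s['ee_rot']).as_matrix()
    print('t',s['clock'],'p',s['ee_pos'],'yang',np.degrees(np.arctan2(M[1,1],M[0,1])),'z',M[:,2],'q',s['qpos'],'F',s['ft_force'],'T',s['ft_torque'],'gap',s['finger_gap'],s['finger_gap']*92)
    return s,M
def to(x,y):
    s,M=st();d=np.array([x,y])-s['ee_pos'][:2];print('tool dx,dy',M[:2,:2].T@d)
E
python3 - <<'E'
from st import *
from meas import cloud
to(.429,.325)
d=shot('top');c=d['bgr'][170:290,90:250];cv2.imwrite('pics/c5.png',cv2.resize(c,(800,600),interpolation=cv2.INTER_CUBIC))
E
```

```text
t 2.0 p [0.4292 0.3254 0.2144] yang 20.65484308817061 z [-0.0003 -0.0004 -1.    ] q [-0.9404  0.2797  0.2748  1.8919 -0.0901  0.9823 -0.2652] F [-0.4095  0.5407  0.1622] T [-0.0793  0.0618  0.0277] gap 1.0018453817325454 92.16977511939419
tool dx,dy [-0.0003 -0.0004]
```

View pics/c5.png

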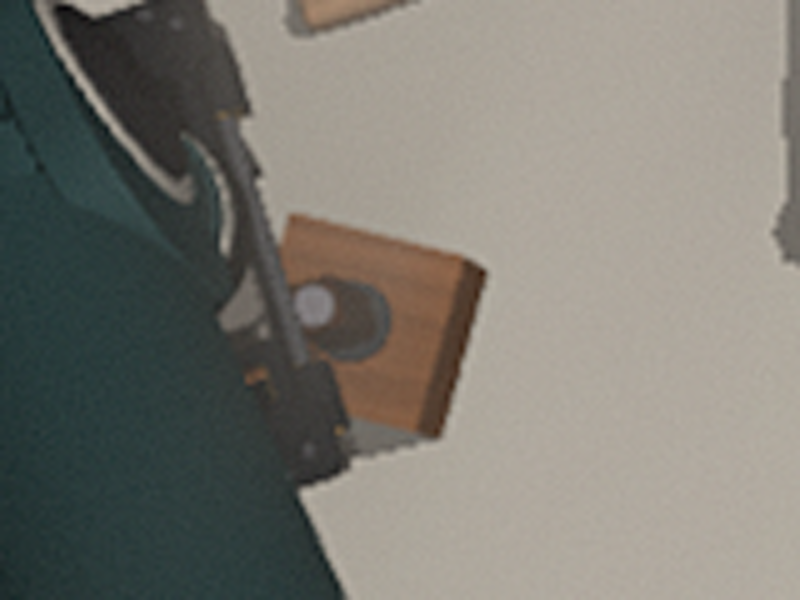

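Gripper hovers over the block with the handle cap at crop (315,305) between the fingers. Next: descend and grip.

Request:
send_rows([
  [1, 0, 0, 0.02, 0],
  [1, 0, 0, 0.02, 0],
  [1, 0, 0, 0.02, 0],
  [1, 0, 0, 0.02, 0],
  [1, 0, 0, 0.02, 0],
  [1, 0, 0, 0.016, 0],
  [1, 0, 0, 0.01, 0],
  [1, 0, 0, 0, 0],
], force=30)

```text
clock: 2.85
ee_pos: [0.4288, 0.3248, 0.0874]
ee_rot: [0.57, 0.822, -0.001, -0.0]
ft_force: [-0.6, -0.4, -0.0]
finger_gap: 1.002
```

Request:
send_rows([
  [0, 0, 0, 0, 0],
  [0, 0, 0, 0, 0],
  [0, 0, 0, 0, 0],
  [0, 0, 0, 0, 0],
  [0, 0, 0, 0, 0],
  [0, 0, 0, 0, 0],
  [0, 0, 0, 0, 0],
  [0, 0, 0, 0, 0],
], force=30)

```text
clock: 3.65
ee_pos: [0.4295, 0.3254, 0.0886]
ee_rot: [0.57, 0.821, -0.0, 0.0]
ft_force: [-0.5, 0.5, 0.1]
finger_gap: 0.324
```

```bash
python3 -c "
from st import *;st()"
```

```text
t 3.65 p [0.4295 0.3254 0.0886] yang 20.45102605131288 z [-0. -0. -1.] q [-0.9037  0.455   0.2399  1.9856 -0.1593  0.7187 -0.2102] F [-0.547   0.5083  0.0902] T [-0.0494 -0.0034  0.0702] gap 0.32441636220841913 29.84630532317456
```

Request:
send_rows([
  [0, 0, 0, 0, 0],
  [0, 0, 0, 0, 0],
  [0, 0, 0, 0, 0],
  [0, 0, 0, 0, 0],
])

```text
clock: 4.05
ee_pos: [0.4295, 0.3254, 0.0886]
ee_rot: [0.57, 0.821, -0.0, -0.0]
ft_force: [0.3, -0.2, 0.3]
finger_gap: 0.262
```

```bash
python3 -c "
from st import *;st()"
```

```text
t 4.05 p [0.4295 0.3254 0.0886] yang 20.450063232313155 z [-0. -0. -1.] q [-0.9037  0.455   0.2399  1.9856 -0.1593  0.7187 -0.2101] F [ 0.3233 -0.1569  0.2756] T [-0.0895  0.1333  0.0254] gap 0.26228008311045814 24.12976764616215
```

Gap is 24.1 mm, so the flats are gripped square. Next I'll lift.

Request:
send_rows([
  [0, 0, 0, -0.01, 0],
  [0, 0, 0, -0.015, 0],
  [0, 0, 0, -0.02, 0],
  [0, 0, 0, -0.02, 0],
  [0, 0, 0, -0.02, 0],
  [0, 0, 0, -0.02, 0],
  [0, 0, 0, -0.01, 0],
  [0, 0, 0, 0, 0],
])

```text
clock: 4.85
ee_pos: [0.4302, 0.3259, 0.2052]
ee_rot: [0.57, 0.821, 0.002, 0.0]
ft_force: [0.1, 0.8, -2.2]
finger_gap: 0.26
```

Run:
```python
from st import *
s,M=st()
d=shot('scene');t=shot('top')
p=s['ee_pos'];tip=p+[0,0,-(.101-.019)]
u,v=proj(d,tip);print(u,v)
c=d['bgr'][int(v)-50:int(v)+30,int(u)-55:int(u)+55];a=cv2.resize(c,None,fx=5,fy=5,interpolation=cv2.INTER_CUBIC)
cv2.imwrite('pics/c6.png',a)
```

```text
t 4.85 p [0.4302 0.3259 0.2052] yang 20.44786846535931 z [ 0.0021  0.0022 -1.    ] q [-0.9404  0.2904  0.2763  1.9015 -0.096   0.9592 -0.2632] F [ 0.0857  0.7791 -2.2491] T [-0.0546  0.0335  0.0348] gap 0.26011226408589444 23.93032829590229
400.8396543456584 232.93461385624073
```

View pics/c6.png

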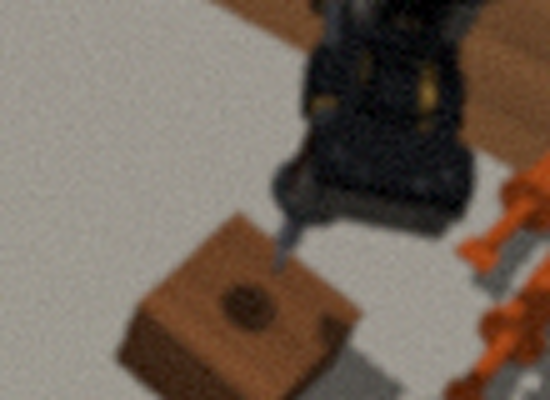

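The blade end looks narrow, with its tip at crop (280,268), so its 20 mm width runs along tool y (20°). The expected tip pixel is (275,250). Next I'll check the scene camera's bias against the top camera at the screws and the block hole.

Run:
```python
from meas import *
d=load('scene');t=load('top')
print('hole scene',ray(d,395,243.4,.066))
out=[]
for n,im in(('top',t),('scene',d)):
  for c in((.6636,-.0809,.055),(.4929,.0866,.055)):
    u,v=proj(im,c);u0,v0=int(round(u)),int(round(v));b=cv2.cvtColor(im['img'],cv2.COLOR_RGB2BGR)[v0-14:v0+15,u0-18:u0+19]
    b=cv2.resize(b,None,fx=10,fy=10,interpolation=cv2.INTER_CUBIC);b=cv2.convertScaleAbs(b,alpha=1.6)
    pts=[]
    for a in np.linspace(0,6.283,40):
        q=proj(im,(c[0]+.0155*np.cos(a),c[1]+.0155*np.sin(a),c[2]));pts.append([(q[0]-u0+18.5)*10,(q[1]-v0+14.5)*10])
    cv2.polylines(b,[np.int32(pts)],True,(0,0,255),1);out.append(b)
cv2.imwrite('pics/c7.png',np.vstack([np.hstack(out[:2]),np.hstack(out[2:])]))
for n,im in(('top',t),('scene',d)):
    P=cloud(im);H=P[...,2];m=(abs(P[...,0]-.57)<.13)&(abs(P[...,1])<.13)&(H>.04)&(H<.065);p=P[m]
    k=(H>.0545)&m&(np.hypot(P[...,0]-.566,P[...,1]+.006)<.075);q=P[k]
    print(n,'deck rect',cv2.minAreaRect(p[:,:2].astype(np.float32)*1000),'pan',q.mean(0),'deck z',np.median(H[m]))
    gr=cv2.cvtColor(im['img'],cv2.COLOR_RGB2GRAY)
    w=(abs(P[...,0]-.428)<.02)&(abs(P[...,1]-.325)<.02)&(gr<45);print('hole px dark',P[w].mean(0) if w.any() else 0,w.sum())
```

```text
hole scene [0.4297 0.3249 0.066 ]
top deck rect ((568.8172607421875, 3.82147216796875), (226.3621368408203, 209.0350341796875), 0.4932757616043091) pan [ 0.5655 -0.0085  0.0584] deck z 0.04771653787607222
hole px dark [0.4262 0.3198 0.5853] 23
scene deck rect ((575.4683227539062, 1.1077804565429688), (222.4574737548828, 209.62161254882812), 0.48923492431640625) pan [ 0.5709 -0.0101  0.0577] deck z 0.04690493799427298
hole px dark [0.4277 0.3247 0.4818] 898
```

View pics/c7.png

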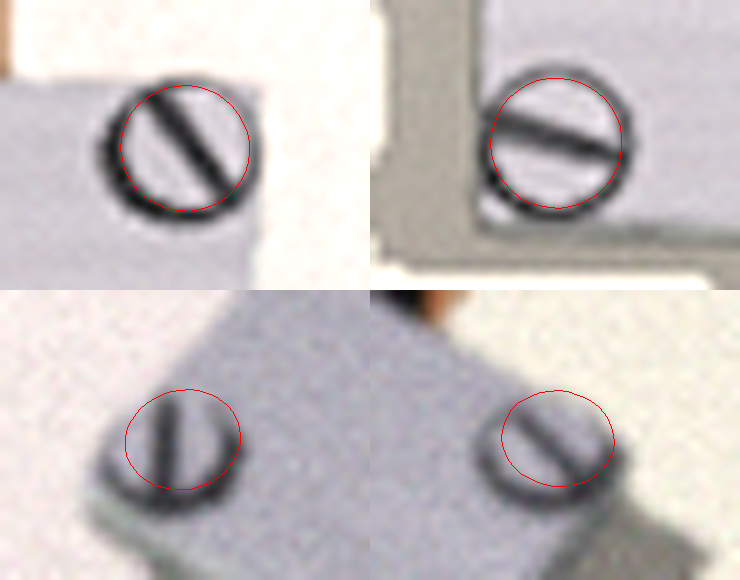

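Request:
send_rows([
  [0, -0.0358, 0.006, 0, 0],
  [0, -0.0358, 0.006, 0, 0],
  [0, -0.0358, 0.006, 0, 0],
  [0, -0.0358, 0.006, 0, 0],
  [0, -0.0358, 0.006, 0, 0],
  [0, -0.0358, 0.006, 0, 0],
  [0, -0.0358, 0.006, 0, 0],
  [0, -0.0358, 0.006, 0, 0],
])

```text
clock: 5.75
ee_pos: [0.5743, 0.0724, 0.2021]
ee_rot: [0.57, 0.821, -0.001, -0.001]
ft_force: [-0.0, 0.4, -1.6]
finger_gap: 0.26
```

Request:
send_rows([
  [0, -0.0358, 0.006, 0, 0],
  [0, -0.0358, 0.006, 0, 0],
  [0, -0.0358, 0.006, 0, 0],
  [0, -0.0358, 0.006, 0, 0],
  [0, -0.0353, 0.006, 0, 0],
  [0, 0, 0, 0, -8.3],
  [0, 0, 0, 0, -8.3],
  [0, 0, 0, 0, 0],
])

```text
clock: 6.55
ee_pos: [0.6642, -0.0832, 0.2017]
ee_rot: [0.446, 0.895, -0.0, -0.001]
ft_force: [0.3, 0.1, -1.3]
finger_gap: 0.261
```

Request:
send_rows([
  [0, 0, 0, 0.02, 0],
  [0, 0, 0, 0.02, 0],
  [0, 0, 0, 0.014, 0],
  [0, 0, 0, 0, 0],
])

```text
clock: 6.95
ee_pos: [0.6631, -0.0823, 0.1466]
ee_rot: [0.446, 0.895, -0.001, -0.002]
ft_force: [0.1, 0.7, -0.8]
finger_gap: 0.26
```

```bash
cat > hov.py <<'E'
from st import *
import sys
sx,sy=float(sys.argv[1]),float(sys.argv[2])
to(sx,sy);s,M=st()
d=shot('scene');p=s['ee_pos'];t=p+M[:,2]*.082;u0,v0=map(int,proj(d,[sx,sy,.06]))
b=d['bgr'][v0-30:v0+30,u0-40:u0+40];b=cv2.convertScaleAbs(cv2.resize(b,None,fx=10,fy=10,interpolation=cv2.INTER_CUBIC),alpha=1.5)
f=lambda q:tuple(int(k) for k in ((proj(d,q)[0]-u0+40.5)*10,(proj(d,q)[1]-v0+30.5)*10))
cv2.line(b,f(t-M[:,1]*.01),f(t+M[:,1]*.01),(0,255,0),1);cv2.circle(b,f([sx,sy,.055]),5,(0,0,255),1);print('tip',t,f(t),'screw',f([sx,sy,.055]))
cv2.imwrite(sys.argv[3],b)
E
python3 hov.py .6655 -.0825 pics/c8.png
```

```text
t 6.95 p [ 0.6631 -0.0823  0.1466] yang 36.96648993774047 z [-0.0054  0.0002 -1.    ] q [-0.1697  0.582   0.3467  1.6249 -0.2263  0.9799  0.8972] F [ 0.0937  0.7232 -0.7819] T [-0.0699  0.0505  0.0069] gap 0.2597445101422014 23.89649493308253
tool dx,dy [-0.0016  0.0018]
t 6.95 p [ 0.6631 -0.0823  0.1466] yang 36.96648993774047 z [-0.0054  0.0002 -1.    ] q [-0.1697  0.582   0.3467  1.6249 -0.2263  0.9799  0.8972] F [ 0.0937  0.7232 -0.7819] T [-0.0699  0.0505  0.0069] gap 0.2597445101422014 23.89649493308253
tip [ 0.6627 -0.0823  0.0646] (416, 296) screw (413, 321)
```

View pics/c8.png

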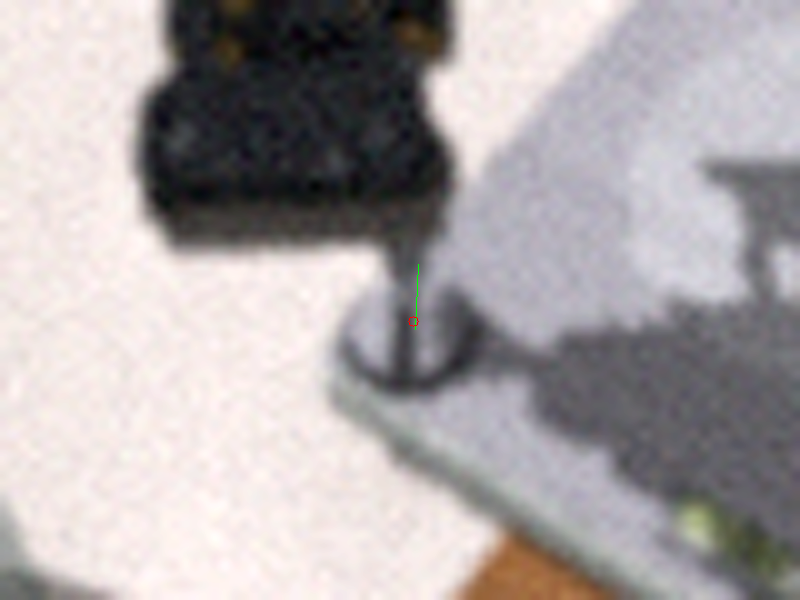

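The blade end and slot A line up in the picture (blade column about 407, slot about 403), with the head centred near (410,326). I'll make a small correction and press down.

Request:
send_rows([
  [0, -0.0014, 0.0018, 0, 0],
  [0, 0, 0, 0.004, 0],
  [0, 0, 0, 0.004, 0],
  [0, 0, 0, 0.002, 0],
  [0, 0, 0, 0.002, 0],
  [0, 0, 0, 0.002, 0],
  [0, 0, 0, 0, 0],
])

```text
clock: 7.7
ee_pos: [0.6671, -0.0829, 0.1353]
ee_rot: [0.446, 0.895, -0.0, -0.0]
ft_force: [0.4, -0.0, -2.0]
finger_gap: 0.257
```

```bash
python3 -c "
from st import *;st()"
```

```text
t 7.7 p [ 0.6671 -0.0829  0.1353] yang 37.046674213034265 z [-0.0004  0.0001 -1.    ] q [-0.1649  0.5984  0.342   1.6257 -0.233   0.9583  0.9034] F [ 0.3961 -0.0309 -1.9908] T [-0.0125 -0.0128  0.0353] gap 0.25657463292446986 23.604866229051225
```

Request:
send_rows([
  [0, 0, 0, 0.002, 0],
  [0, 0, 0, 0.002, 0],
  [0, 0, 0, 0.001, 0],
  [0, 0, 0, 0, 0],
  [0, 0, 0, 0, 0],
])

```text
clock: 8.2
ee_pos: [0.6675, -0.083, 0.1315]
ee_rot: [0.446, 0.895, 0.0, 0.0]
ft_force: [-1.9, 1.7, 6.6]
finger_gap: 0.259
```

```bash
python3 -c "
from st import *;st()"
```

```text
t 8.2 p [ 0.6675 -0.083   0.1315] yang 37.045672626139066 z [ 0.0006  0.0002 -1.    ] q [-0.1637  0.6028  0.3406  1.6279 -0.2351  0.9509  0.9051] F [-1.9494  1.6924  6.5939] T [0.071  0.7566 0.0168] gap 0.2589477412823155 23.82319219797303
```

Seated: tip about 0.0495 m with 6.6 N upward. Turn clockwise.

Request:
send_rows([
  [0, 0, 0, 0, 8],
  [0, 0, 0, 0, 8],
  [0, 0, 0, 0, 8],
  [0, 0, 0, 0, 8],
  [0, 0, 0, 0, 8],
  [0, 0, 0, 0, 8],
  [0, 0, 0, 0, 8],
  [0, 0, 0, 0, 8],
])

```text
clock: 9.0
ee_pos: [0.667, -0.083, 0.1315]
ee_rot: [0.854, 0.521, -0.0, -0.0]
ft_force: [-4.3, 0.7, 6.7]
finger_gap: 0.259
```

```bash
cat > lev.py <<'E'
from st import *
from meas import ortho
import sys
st();d=shot('top')
# bubble = bright low-saturation pixels; green dial: profile along the tube
def lev(n):
  c=(.621,.090) if n=='A' else (.662,.055)
  I,X,Y=ortho(d,c,.05,.057,.0005);I=I.astype(float)
  I=I if n=='A' else I.transpose(1,0,2)
  c0=c[0] if n=='A' else c[1]
  sat=I[...,1]-I[...,2]   # green minus blue: dial
  dial=(sat>20)
  cols=np.where(dial.sum(0)>25)[0];rows=np.where(dial[:,cols].sum(1)>=3)[0]
  if not len(cols): print(n,'occluded');return
  band=I[:,int(np.median(cols))-3:int(np.median(cols))+4].mean(1)
  x=c0-.05+np.arange(len(band))*.0005
  wh=np.clip(band[:,2]-120,0,None)*(abs(np.arange(len(band))-rows.mean())<len(rows)/2+3)
  lo,hi=x[rows.min()],x[rows.max()]
  print(n,'dial',lo,hi,'len',hi-lo,'mid',(lo+hi)/2,'bubble',(wh*x).sum()/max(wh.sum(),1e-9),'off mm',1e3*((wh*x).sum()/max(wh.sum(),1e-9)-(lo+hi)/2))
lev('A');lev('B')
if len(sys.argv)>1:
  I,X,Y=ortho(d,(.63,.06),.07,.057,.0005);cv2.imwrite(sys.argv[1],cv2.resize(cv2.cvtColor(I[::-1,::-1],cv2.COLOR_RGB2BGR),(560,560),interpolation=cv2.INTER_CUBIC))
E
python3 lev.py pics/c9.png
```

```text
t 9.0 p [ 0.667  -0.083   0.1315] yang -27.250568698933435 z [-0.0005  0.0003 -1.    ] q [-0.3449  0.6512  0.6132  1.6414 -0.4312  0.9883 -0.0623] F [-4.3004  0.7462  6.7277] T [-0.0285  1.1477  0.0718] gap 0.25941337441793527 23.866030446450043
A occluded
B dial 0.015499999999999998 0.07300000000000001 len 0.05750000000000001 mid 0.044250000000000005 bubble 0.05320232371794871 off mm 8.952323717948705
```

View pics/c9.png

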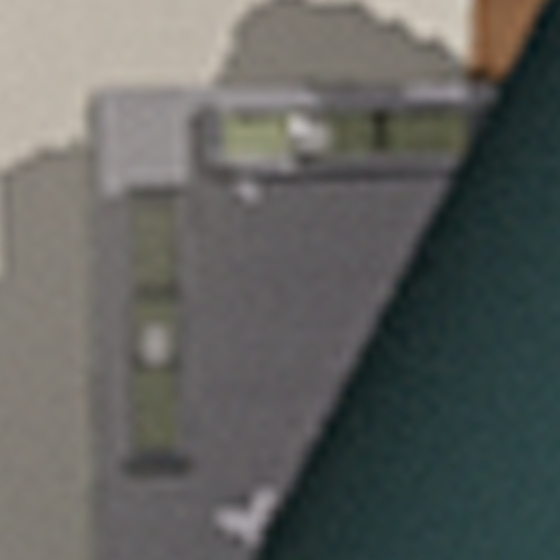

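Level A's bubble (155,343) is now about 5.2 mm from the dial's middle (row 322), having moved about 3.8 mm. B's bubble (303,133) is about 9–10 mm to +y. A needs about 85° more.

Request:
send_rows([
  [0, 0, 0, 0, 8.5],
  [0, 0, 0, 0, 8.5],
  [0, 0, 0, 0, 8.5],
  [0, 0, 0, 0, 8.5],
  [0, 0, 0, 0, 8.5],
  [0, 0, 0, 0, 8.5],
  [0, 0, 0, 0, 8.5],
  [0, 0, 0, 0, 8.5],
])

```text
clock: 9.85
ee_pos: [0.6662, -0.0834, 0.1315]
ee_rot: [0.999, -0.046, -0.001, -0.0]
ft_force: [-4.9, 0.7, 7.5]
finger_gap: 0.259
```

Request:
send_rows([
  [0, 0, 0, 0, 8.5],
  [0, 0, 0, 0, 8.5],
  [0, 0, 0, 0, 0],
])

```text
clock: 10.15
ee_pos: [0.6662, -0.0834, 0.1314]
ee_rot: [0.981, -0.192, -0.001, 0.0]
ft_force: [-4.7, 1.3, 10.0]
finger_gap: 0.257
```

```bash
sed -i 's/sat>20/sat>12/' lev.py; python3 lev.py pics/c10.png
```

```text
t 10.15 p [ 0.6662 -0.0834  0.1314] yang -112.11964191418042 z [-0.0026 -0.0004 -1.    ] q [-0.5471  0.7802  0.9637  1.655  -0.7062  1.0951 -1.3329] F [-4.7305  1.3454 10.0049] T [0.2001 1.8038 0.0441] gap 0.25710654395741217 23.65380204408192
A occluded
B dial 0.049999999999999996 0.10450000000000001 len 0.054500000000000014 mid 0.07725 bubble 0.08752555619236178 off mm 10.275556192361785
```

Request:
send_rows([
  [0, 0, 0, -0.01, 0],
  [0, 0, 0, -0.01, 0],
  [0, 0, 0, -0.015, 0],
  [0, 0, 0, -0.015, 0],
  [0, 0, 0, 0, -7.6],
  [0, 0, 0, 0, 0],
])

```text
clock: 10.8
ee_pos: [0.668, -0.083, 0.1824]
ee_rot: [0.992, -0.125, 0.001, -0.0]
ft_force: [-0.5, 0.8, -1.0]
finger_gap: 0.26
```

Request:
send_rows([
  [0, -0.0259, -0.015, 0, 0],
  [0, -0.0259, -0.015, 0, 0],
  [0, -0.0259, -0.015, 0, 0],
  [0, -0.0259, -0.015, 0, 0],
  [0, -0.0259, -0.015, 0, 0],
  [0, -0.0259, -0.015, 0, 0],
  [0, -0.0259, -0.015, 0, 0],
  [0, -0.0259, -0.015, 0, 0],
])

```text
clock: 11.6
ee_pos: [0.4954, 0.0854, 0.1809]
ee_rot: [0.992, -0.127, -0.0, -0.0]
ft_force: [0.2, 1.4, -0.8]
finger_gap: 0.258
```

Request:
send_rows([
  [0, 0, 0, 0.01, 0],
  [0, 0, 0, 0.015, 0],
  [0, 0, 0, 0.01, 0],
  [0, 0, 0, 0, 0],
  [0, 0, 0, 0, 0],
])

```text
clock: 12.1
ee_pos: [0.4968, 0.0831, 0.1454]
ee_rot: [0.992, -0.126, 0.0, 0.001]
ft_force: [0.7, 0.4, -1.9]
finger_gap: 0.256
```

```bash
python3 hov.py .4955 .0843 pics/c11.png
python3 - <<'E'
from meas import *
d=load('scene');b=cv2.imread('pics/c11.png')
I,X,Y=ortho(d,(.63,.065),.06,.057,.0005);I=cv2.convertScaleAbs(cv2.cvtColor(I[::-1,::-1],cv2.COLOR_RGB2BGR),alpha=1.5)
b=b[:,100:700];I=cv2.resize(I,(400,400),interpolation=cv2.INTER_CUBIC)
o=np.zeros((600,800,3),np.uint8);o[:,:400]=b[:,100:500];o[:400,400:]=I
cv2.imwrite('pics/c12.png',o)
E
```

```text
t 12.1 p [0.4968 0.0831 0.1454] yang -104.52621609897508 z [-0.0001 -0.0012 -1.    ] q [-1.0815  0.5001  1.0894  2.0663 -0.5661  0.9113 -1.5005] F [ 0.6949  0.3627 -1.9369] T [0.0434 0.1882 0.0295] gap 0.2559570081773451 23.54804475231575
tool dx,dy [-0.0016 -0.0009]
t 12.1 p [0.4968 0.0831 0.1454] yang -104.52621609897508 z [-0.0001 -0.0012 -1.    ] q [-1.0815  0.5001  1.0894  2.0663 -0.5661  0.9113 -1.5005] F [ 0.6949  0.3627 -1.9369] T [0.0434 0.1882 0.0295] gap 0.2559570081773451 23.54804475231575
tip [0.4968 0.083  0.0634] (401, 305) screw (405, 320)
```

View pics/c12.png

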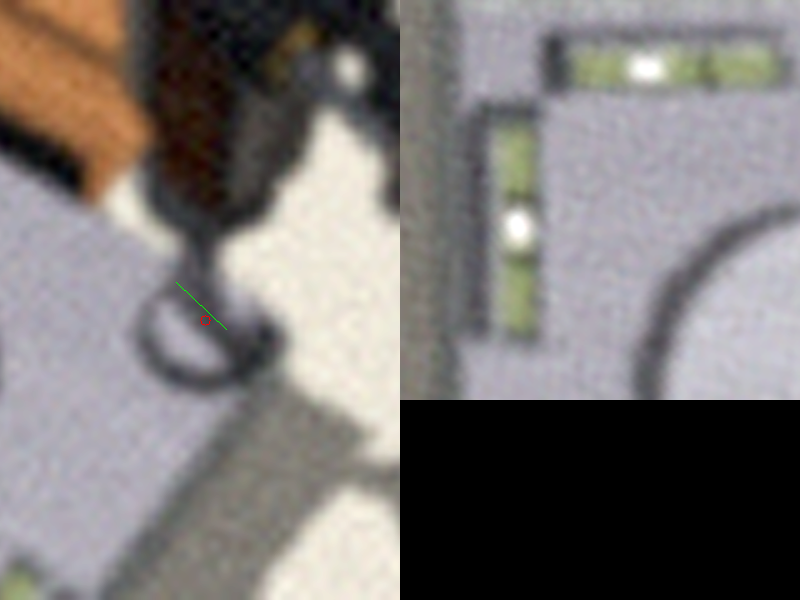

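Level A's bubble (520,228) is centred on its dial (mid row about 230). Level B's bubble is about 8.5–9 mm to +y. The driver sits over screw B, with the predicted blade line (177,283)–(227,330) on the slot. Correct slightly and press.

Request:
send_rows([
  [0, -0.0014, -0.0009, 0, 0],
  [0, 0, 0, 0.003, 0],
  [0, 0, 0, 0.003, 0],
  [0, 0, 0, 0.003, 0],
  [0, 0, 0, 0.002, 0],
  [0, 0, 0, 0.002, 0],
  [0, 0, 0, 0, 0],
])

```text
clock: 12.85
ee_pos: [0.495, 0.0859, 0.1323]
ee_rot: [0.992, -0.125, -0.0, 0.0]
ft_force: [0.1, -0.8, -2.0]
finger_gap: 0.259
```

```bash
python3 -c "
from st import *;st()"
```

```text
t 12.85 p [0.495  0.0859 0.1323] yang -104.34942252586906 z [-0.0004 -0.0002 -1.    ] q [-1.0677  0.5165  1.0656  2.0781 -0.5907  0.8878 -1.4841] F [ 0.1421 -0.7583 -1.976 ] T [ 0.0401  0.1355 -0.0255] gap 0.2592555123957959 23.851507140413226
```

Seated free (tip about 0.050). Press 1 mm more and turn anticlockwise.

Request:
send_rows([
  [0, 0, 0, 0.001, 0],
  [0, 0, 0, 0, -8.4],
  [0, 0, 0, 0, -8.4],
  [0, 0, 0, 0, -8.4],
  [0, 0, 0, 0, -8.4],
  [0, 0, 0, 0, -8.4],
  [0, 0, 0, 0, -8.4],
  [0, 0, 0, 0, -8.4],
])

```text
clock: 13.65
ee_pos: [0.4946, 0.0858, 0.1316]
ee_rot: [0.925, 0.381, -0.0, -0.0]
ft_force: [-0.9, 0.1, -1.7]
finger_gap: 0.256
```

Request:
send_rows([
  [0, 0, 0, 0, -8.4],
  [0, 0, 0, 0, -8.4],
  [0, 0, 0, 0, -8.4],
  [0, 0, 0, 0, -8.4],
  [0, 0, 0, 0, -8.4],
  [0, 0, 0, 0, -8.4],
  [0, 0, 0, 0, -8.4],
  [0, 0, 0, 0, -8.4],
])

```text
clock: 14.45
ee_pos: [0.4948, 0.086, 0.1315]
ee_rot: [0.559, 0.829, -0.0, -0.0]
ft_force: [-1.6, 0.4, -2.5]
finger_gap: 0.258
```

Request:
send_rows([
  [0, 0, 0, 0, -8.4],
  [0, 0, 0, 0, -8.4],
  [0, 0, 0, 0, 0],
])

```text
clock: 14.75
ee_pos: [0.4948, 0.086, 0.1315]
ee_rot: [0.435, 0.9, 0.0, -0.001]
ft_force: [-0.6, 1.5, -1.1]
finger_gap: 0.258
```

```bash
cat > lv2.py <<'E'
from st import *
from meas import ortho
st();d=shot('scene')
for n in 'AB':
  c=(.627,.089) if n=='A' else (.669,.051)   # scene-camera frame
  I,X,Y=ortho(d,c,.045,.057,.0005);I=I.astype(float)
  if n=='B':I=I.transpose(1,0,2)
  wt=np.clip(I[...,2]-np.percentile(I[...,2],97),0,None);
  k=I[...,1]-I[...,2];dial=k>25;cols=np.where(dial.sum(0)>20)[0]
  r=np.where(dial[:,cols].sum(1)>len(cols)*.3)[0] if len(cols) else []
  if not len(r):print(n,'no dial');continue
  wt=np.clip(I[:,cols,2].mean(1)-I[r][:,cols,2].mean(),0,None);wt[:r.min()]=0;wt[r.max():]=0;wt[wt<.5*wt.max()]=0
  a=np.arange(len(wt));print(n,'dial len mm',(r.max()-r.min())/2,'bubble off mm',((wt*a).sum()/wt.sum()-(r.min()+r.max())/2)/2)
E
python3 lv2.py
```

```text
t 14.75 p [0.4948 0.086  0.1315] yang 38.44358187877562 z [-0.0008  0.0007 -1.    ] q [-0.6067  0.3456  0.4419  2.0551 -0.208   0.7834  0.6316] F [-0.6486  1.5422 -1.0805] T [0.3777 0.3811 0.0016] gap 0.2575692100051766 23.696367320476245
A dial len mm 56.0 bubble off mm 1.0079664266184807
B dial len mm 61.5 bubble off mm 5.467422356458989
```

Run:
```python
from meas import *
d=load('scene');I,X,Y=ortho(d,(.64,.065),.05,.057,.00025);I=cv2.convertScaleAbs(cv2.cvtColor(I[::-1,::-1],cv2.COLOR_RGB2BGR),alpha=1.5)
cv2.imwrite('pics/c13.png',cv2.resize(I,(600,600)))
```

```text
(no output)
```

View pics/c13.png

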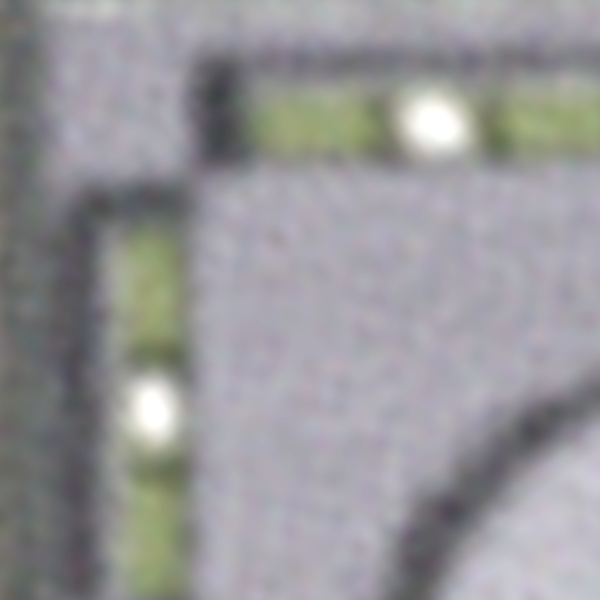

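Both bubbles sit centred between their lines: B's bubble is at col 435 with lines at about 382 and 497, and A's is at row 410 with lines at about 350 and 462. Lift out and return to the block.

Request:
send_rows([
  [0, 0, 0, -0.01, 0],
  [0, 0, 0, -0.015, 0],
  [0, 0, 0, -0.02, 0],
  [0, 0, 0, -0.02, 0],
  [0, 0, 0, -0.02, 0],
  [0, 0, 0, 0, 0],
])

```text
clock: 15.4
ee_pos: [0.4974, 0.086, 0.2196]
ee_rot: [0.436, 0.9, 0.002, 0.002]
ft_force: [1.3, -0.2, -1.4]
finger_gap: 0.262
```

Request:
send_rows([
  [0, 0.0286, 0.0122, 0, 0],
  [0, 0.0286, 0.0122, 0, 0],
  [0, 0.0286, 0.0122, 0, 0],
  [0, 0.0286, 0.0122, 0, 0],
  [0, 0.0286, 0.0122, 0, 0],
  [0, 0.0286, 0.0122, 0, 0],
  [0, 0.0286, 0.0122, 0, 0],
  [0, 0.0286, 0.0122, 0, 0],
])

```text
clock: 16.2
ee_pos: [0.4287, 0.3265, 0.2158]
ee_rot: [0.436, 0.9, -0.0, 0.0]
ft_force: [-0.2, 0.3, -2.1]
finger_gap: 0.26
```

Request:
send_rows([
  [0, 0, 0, 0, 6],
  [0, 0, 0, 0, 6],
  [0, 0, 0, 0, 6],
  [0, 0, 0, 0, 0],
  [0, 0, 0, 0, 0],
  [0, 0, 0, 0, 0],
])

```text
clock: 16.8
ee_pos: [0.4293, 0.3256, 0.2163]
ee_rot: [0.57, 0.822, -0.0, 0.0]
ft_force: [-0.5, 0.7, -2.5]
finger_gap: 0.262
```

```bash
python3 -c "
from st import *;to(.429,.3256)"
```

```text
t 16.8 p [0.4293 0.3256 0.2163] yang 20.51847691961935 z [-0.0002 -0.0003 -1.    ] q [-1.0353  0.2823  0.3893  1.8957 -0.1268  0.9878 -0.2318] F [-0.543   0.6676 -2.5459] T [-0.1079  0.0195 -0.0116] gap 0.2624007866550072 24.140872372260663
tool dx,dy [ 0.0001 -0.0003]
```

Descend from 0.2163 to about 0.089 in two stages.

Request:
send_rows([
  [0, 0, 0, 0.02, 0],
  [0, 0, 0, 0.02, 0],
  [0, 0, 0, 0.015, 0],
  [0, 0, 0, 0.012, 0],
  [0, 0, 0, 0.01, 0],
  [0, 0, 0, 0, 0],
])

```text
clock: 17.4
ee_pos: [0.4288, 0.3252, 0.1384]
ee_rot: [0.57, 0.821, -0.001, -0.0]
ft_force: [0.6, -0.8, -1.5]
finger_gap: 0.259
```

```bash
python3 -c "
from st import *;st()"
```

```text
t 17.4 p [0.4288 0.3252 0.1384] yang 20.45938381886937 z [-0.0015 -0.0016 -1.    ] q [-1.0071  0.3861  0.3644  1.962  -0.1829  0.8272 -0.1854] F [ 0.5933 -0.7586 -1.4605] T [-0.0805  0.0931  0.0259] gap 0.2591031956205744 23.837493997092842
```

Tip is about 10 mm inside the hole with no contact. Keep lowering.

Request:
send_rows([
  [0, 0, 0, 0.012, 0],
  [0, 0, 0, 0.012, 0],
  [0, 0, 0, 0.01, 0],
  [0, 0, 0, 0.008, 0],
  [0, 0, 0, 0.005, 0],
  [0, 0, 0, 0.002, 0],
  [0, 0, 0, 0, 0],
])

```text
clock: 18.1
ee_pos: [0.4293, 0.3257, 0.0904]
ee_rot: [0.57, 0.821, -0.0, 0.0]
ft_force: [-0.2, -1.0, -1.3]
finger_gap: 0.259
```

```bash
python3 -c "
from st import *;st()"
```

```text
t 18.1 p [0.4293 0.3257 0.0904] yang 20.444438721060152 z [-0.0001 -0.0002 -1.    ] q [-0.9832  0.46    0.3392  1.9895 -0.2238  0.7278 -0.1519] F [-0.1724 -0.9591 -1.2903] T [-0.055   0.004  -0.0101] gap 0.2594193299418896 23.866578354653843
```

Request:
send_rows([
  [0, 0, 0, 0.0015, 0],
  [0, 0, 0, 0, 0],
  [1, 0, 0, 0, 0],
  [1, 0, 0, 0, 0],
  [1, 0, 0, 0, 0],
  [1, 0, 0, 0, 0],
  [1, 0, 0, 0, 0],
  [1, 0, 0, 0, 0],
])

```text
clock: 18.9
ee_pos: [0.4294, 0.3258, 0.0891]
ee_rot: [0.57, 0.821, 0.0, 0.0]
ft_force: [0.8, -0.4, 0.4]
finger_gap: 0.762
```

Request:
send_rows([
  [1, 0, 0, 0, 0],
  [1, 0, 0, 0, 0],
  [1, 0, 0, 0, 0],
  [1, 0, 0, 0, 0],
  [1, 0, 0, 0, 0],
  [1, 0, 0, 0, 0],
])

```text
clock: 19.5
ee_pos: [0.4293, 0.3258, 0.0891]
ee_rot: [0.57, 0.821, 0.0, 0.0]
ft_force: [-0.1, -0.5, 0.1]
finger_gap: 1.0
```

Request:
send_rows([
  [1, 0, 0, -0.02, 0],
  [1, 0, 0, -0.03, 0],
  [1, 0, 0, -0.03, 0],
  [1, 0, 0, -0.03, 0],
  [1, 0, 0, -0.03, 0],
  [1, 0, 0, -0.03, 0],
  [1, 0, 0, 0, 0],
  [1, 0, 0, 0, 0],
])

```text
clock: 20.3
ee_pos: [0.4293, 0.3259, 0.2594]
ee_rot: [0.57, 0.821, 0.001, -0.0]
ft_force: [-0.1, 0.1, -0.3]
finger_gap: 1.0
```

Request:
send_rows([
  [1, 0.03, 0, 0, 0],
  [1, 0.04, 0, 0, 0],
  [1, 0.04, 0, 0, 0],
  [1, 0.04, 0, 0, 0],
  [1, 0.03, 0, 0, 0],
  [1, 0, 0, 0, 0],
  [1, 0, 0, 0, 0],
])

```text
clock: 21.0
ee_pos: [0.3658, 0.4938, 0.2571]
ee_rot: [0.57, 0.822, -0.002, 0.0]
ft_force: [0.1, -0.6, -0.5]
finger_gap: 0.998
```

```bash
python3 lv2.py
python3 - <<'E'
from meas import *
d=load('scene');t=shot('top');o=[]
P=cloud(t);H=P[...,2];near=(abs(P[...,0]-.428)<.03)&(abs(P[...,1]-.326)<.03)&(H>.1)&(H<.17);print('cap',P[near].mean(0) if near.any() else 0,near.sum())
P=cloud(d);H=P[...,2];near=(abs(P[...,0]-.43)<.03)&(abs(P[...,1]-.324)<.03)&(H>.136)&(H<.17);print('cap scene',P[near].mean(0) if near.any() else 0,near.sum())
I,X,Y=ortho(d,(.64,.065),.05,.057,.00025);I=cv2.convertScaleAbs(cv2.cvtColor(I[::-1,::-1],cv2.COLOR_RGB2BGR),alpha=1.5)
b=cv2.cvtColor(d['img'],cv2.COLOR_RGB2BGR)[200:290,350:440]
cv2.imwrite('pics/c14.png',np.hstack([cv2.resize(I,(400,400)),cv2.resize(b,(400,400),interpolation=cv2.INTER_CUBIC)]))
E
```

```text
t 21.0 p [0.3658 0.4938 0.2571] yang 20.51290634385775 z [-0.0012 -0.0033 -1.    ] q [-1.237   0.3743  0.3259  1.6645 -0.1288  1.1275 -0.5183] F [ 0.0574 -0.6281 -0.5118] T [-0.0814  0.0265  0.0543] gap 0.998192683975004 91.83372692570038
A dial len mm 54.5 bubble off mm 0.30666352820337295
B dial len mm 52.0 bubble off mm 1.2986761256615438
cap [0.4267 0.3244 0.1357] 169
cap scene [0.4325 0.3243 0.1413] 83
```

View pics/c14.png

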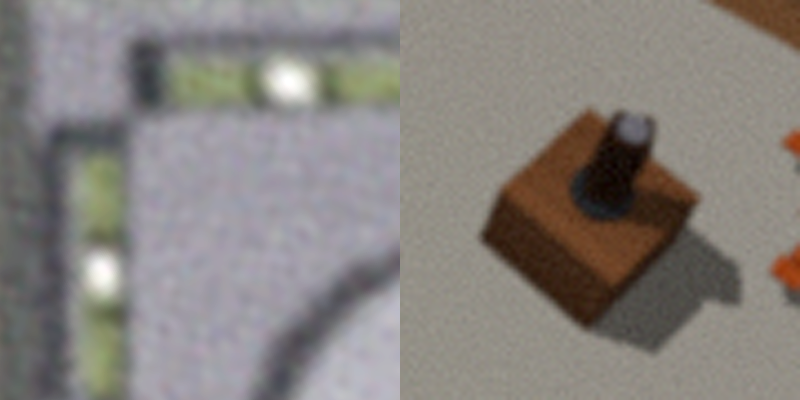

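The driver stands upright in its block with the collar down (cap top at 0.141 m). Both bubbles, at (290,83) and (102,273), sit between their lines. The arm is clear, so I'll hand in.

```bash
python3 -c "
from bench import order
print(order.close_job())"
```

```text
the job is handed in; nothing more can be done
None
```

Both bubbles are between their lines, the driver is back in its block, and the job is handed in at about 21 s of the 72 s allowed. No verdict was reported.

- **Screws:** I gripped the driver by its flats. I turned screw A clockwise by about 149° and screw B anticlockwise by about 143°, with the blade seated about 5 mm deep each time.
- **Levels, last check:** the bubbles read 0.3 mm off centre for A and 1.3 mm for B, against the 3 mm allowed. In the picture both sit wholly between their lines.
- **Driver, last check:** it stands upright with its collar on the block, the gripper is open and the arm is about 0.18 m away. The cap top reads 0.141 m, and the right height is 0.142 m.
- **Forces and bystanders:** the largest contact force I read was about 10 N. I kept the fingers clear of the screws and did not touch the bystanders, though I did not measure their positions again afterwards.

**Checks that disagreed:**
- The two cameras differ by about 3–6 mm, so I used their average and the fit at the screws.
- One automatic reading of level B gave 5.5 mm, caused by a badly masked dial. The picture and the later reading both contradicted it.

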